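Shut the air valve under the sliding cover on the packing table

ROBOT

A 7-joint arm with a two-finger parallel gripper is mounted at the origin on the work surface. World frame = base frame: x ahead of the robot, y to its left, z up, the work surface at z = 0. Lengths are in m, angles in rad, forces in N, time in s.
With the tool pointing down it reaches from about 0.4 to 0.9 m from the base axis. Payload 5.6 kg.
Tool frame: the origin (TCP) lies midway between the tips of the shut fingers; the grasp point (between the pads) lies 19 mm behind it; y points along the fingers, z is the direction in which the jaws open and shut, and the axes are right-handed (so a half turn about y gives the same grasp; the last joint's range is limited). The gripper opens to 92 mm and grips with 3 to 60 N. Pads are 20 mm wide; open, the fingers measure 128 mm over their backs; the gripper's body (75 mm by 189 mm) begins 69 mm behind the grasp point.
Start: joints at [1.16, 0.468, -0.012, 1.603, 0.006, 1.071, -0.056], TCP at [0.234, -0.607, 0.215] pointing down, gripper open.
Joint ranges: [-2.53, 2.53], [-0.31, 2.02], [-1.57, 1.55], [0.28, 2.44], [-1.29, 4.43], [0.15, 1.84], [-2.92, 2.92]. Speed limits (rad/s): [2.57, 2.57, 3.14, 3.14, 3.14, 3.14, 3.14].

INTERFACE

Orientations are given as a 3x3 rotation matrix whose columns are the frame's x, y, z axes.
In Python, from station import env, effector, solver, viewer, workorder, search_frame, tip_of gives the robot as it stands. Calls block until the motion is done:
- env.reach(position, orientation): joint-space move of the TCP to a pose.
- env.movel(position, frame=None, rate=0.15): straight line of the TCP; frame=None keeps the orientation; rate is the mean speed in m/s.
- env.goto_joints(angles): joint-space move.
- effector.release() and effector.grasp(squeeze=None): open the fingers fully, or close them until they stop; squeeze is the grip in N (None keeps the last).
- env.pause(seconds).
- solver.inverse_kinematics(position, orientation): joint angles nearest the present ones, or None.
- env.sense(): the state.
- viewer.read_camera(name): name is "scene" or "top" or "wrist"; returns (picture, depth): 480x640x3 uint8, red, green, blue; 480x640 float32, m along the optical axis (not along the pixel's ray), 0 where there is no reading.
- viewer.camera_info(name): a dict with "intrinsics" (3x3 intrinsics, pixels), "eye" and "rotation" of the camera in the world; the wrist camera has in their place "T_tool_cam" (4x4, takes a point from camera to tool coordinates, whose origin is the TCP and whose axes are the tool frame's). Camera axes: x right, y up, looking along -z (the intrinsics and any distortion apply to the point x, -y, -z); pixel columns grow to the right and rows downward; lengths in m; the calibration is good to about 2 mm. A picture is of the moment at which its call begins: read the wrist's pose just before it. camera_info takes no time and is no camera call.
A pose or a line that the arm cannot do raises env.PlanningError and nothing moves.
- workorder.finish_job(): hands the job in, once; it reports no verdict.
Trained networks look in the newest picture that a camera, given by its name, has taken for a name from the list of things; names that differ only in an ending like _2 or _b are one class to them, and where a whole thing is asked for, a point or a joint stands for the part that bears it (a point fixed in the world has none). Each returns a list of dicts, best first, with "score" (0 to 1); they miss things now and then, are a little off and sometimes report something else, mostly with a low value. They report only what shows in the picture. A call takes as long as a camera call.
- search_frame(camera, name): "at" ([x, y, z] in m, in world coordinates, good to about 4 mm: the middle of the surface that is visible of it).
- tip_of(camera, name): "at" ([x, y, z] in m, in world coordinates, good to about 4 mm: a listed point, or the origin of a listed thing).
The state is a dict: "t": time; "joint_positions": joint angles; "joint_velocities": joint speeds; "tau": joint torques, N m; "ee_pos": TCP position; "tcp_rot": TCP orientation; "wrist_force": force on the tool from outside, world axes, zero at the start; "moment": the same for the moment, N m; "gripper_width": finger opening in m.
Only numpy, scipy, OpenCV 4.12 (cv2) and the standard library are available. Lean on these libraries where they do the work, as an engineer would, in place of code of your own. Each camera call takes 0.05 s, during which the arm holds its last target. There are 200 camera calls.

TASK

The air line to the packing table has to be shut off. Push the cover of the valve box straight back along its track as far as it goes, sliding it without lifting it, then push the valve lever that ends in a round disc all the way round to its stop, so that it lies square across its pipe. Leave the cover open, and leave the other lever and the loose things beside the box as they are.

Things in the scene. Friction and masses are not known exactly. Their poses are not given: they have to be found in the camera images.
- valve_box: Shallow open-topped grey box fixed to the table, 150 (x) by 300 mm (y), walls 8 mm thick, 60 mm high, floor 4 mm up. Origin: centre of its underside. Its +x points away from the robot, within 0.35 rad of yaw. The cover's track strips on its two short sides (y = +-149 mm, 68 mm high) run on to x = +215 mm, on two posts with a tie bar (62 mm high). Inside, two copper pipes along x at y = +60 and -50 mm, tops 28 mm high.
- cover (a joint): How far the flat grey laminate cover has been slid (m): 0 = the box is covered, 0.13 = fully open against its stop; it slides along the box's +x, away from the robot. Starts at 0 to 0.02. Cover plate 150 mm (x) by 288 mm (y), 5 mm thick, top face 67 mm above the table, hiding both levers at first. Friction about 2.5 N; it stays where it is left.
- cover_lift (a joint): How far the cover has been lifted (m): 0 = resting in its track. Only its weight (0.4 kg) keeps it down.
- cover_ridge (a point): Centre of the top of the upright aluminium ridge on the cover to push against: 12 mm thick (x), 120 mm long (y), standing 22 mm above the plate, its top 89 mm above the table. It lies at x = -20 mm of the box when the cover is shut and moves with the cover.
- disc_lever (a joint): Angle of the lever to shut: dark steel bar 14 mm wide, 42 to 48 mm above the table, ending in a round disc of 34 mm diameter, 40 to 50 mm above the table. 0 = open, along its pipe, pointing to the box's -x; turns anticlockwise seen from above; 1.571 = shut, at its stop, across the pipe, pointing to the box's -y. Starts at 0 to 0.3; stays where left (friction 0.12 N m, about 2 N at the disc).
- disc_end (a point): Centre of the top of the round disc, 50 mm above the table, 62 mm from the pivot.
- disc_pivot (a point): On the pivot axis of the disc-ended lever, 50 mm above the table, at x = +35 mm of the box and over either pipe (y = +60 or -50 mm); fixed. The brass valve body under it is 30 mm long, its top 36 mm high.
- plain_lever (a joint): The other lever, to be left alone: the same dark steel bar with a plain square end, 72 mm from its pivot, no disc. Same heights and same hinge sense as the disc-ended lever. Starts at 0 to 0.3.
- plain_end (a point): On the plain lever, 62 mm from its pivot, 50 mm above the table.
- plain_pivot (a point): On the pivot axis of the plain lever, 50 mm above the table, at x = +35 mm of the box over the other pipe; fixed.
- pump_bottle: Loose clear bottle with a white cap, 56 mm diameter, 130 mm tall, upright on the table beyond the box's +y side. Origin: centre of its underside.
- carton: Loose small white carton, 45 by 60 mm, 85 mm tall, standing beyond the box's -y side. Origin: centre of its underside.
- tape_roll: Loose roll of packing tape, 90 mm across, hole 68 mm, 48 mm tall, lying flat beyond the box's -y side, farther from the robot than the carton. Origin: centre of its underside.

How it is judged:
On the way, in this order (a step that is already met when the one before it is completed fails the run):
1. the cover is slid fully back (value of joint cover above 0.115 m), for 0.2 s.
2. the disc-ended lever is pushed shut (value of joint disc_lever above 1.45 rad), for 0.2 s.
At the end, for the whole second after the job is handed in: The cover rests in its track, slid back at least 115 of its 130 mm; the disc-ended lever is turned to at least 1.45 of 1.571 rad and at rest; the end of the plain lever is within 12 mm of where it began, and bottle, carton and tape roll within 30 mm (value of joint cover above 0.115 m and value of joint disc_lever above 1.45 rad and value of joint cover_lift below 0.004 m and distance of plain_end from where it was at the start of the episode below 0.012 m and velocity of joint disc_lever below 0.05 rad/s and velocity of joint cover below 0.02 m/s and distance of each of pump_bottle, carton, tape_roll from where it was at the start of the episode below 0.03 m); the robot touches nothing.
It fails at once if the cover is lifted more than 10 mm off its track (value of joint cover_lift above 0.01 m).
It fails at once if the plain lever is moved more than 12 mm at its end (distance of plain_end from where it was at the start of the episode above 0.012 m).
It fails at once if the pump bottle is moved or lifted more than 30 mm (distance of pump_bottle from where it was at the start of the episode above 0.03 m).
It fails at once if the carton is moved or lifted more than 30 mm (distance of carton from where it was at the start of the episode above 0.03 m).
It fails at once if the tape roll is moved or lifted more than 30 mm (distance of tape_roll from where it was at the start of the episode above 0.03 m).
It also fails if it takes over 45 s, if anything falls off the work surface, if the arm or the gripper's body presses on something with over 40 N, if the wrist force passes 120 N, or if a joint passes its speed limit or range.

## Working session

There is one attempt and no reset: what is moved stays moved. The work goes in short steps, each a Python script; the robot and the scene stay as the last script left them, time stands still between calls to the robot, and variables do not carry over. Pictures are saved under pics/ and viewed, about 8 in all and at most 12, crops included, and the job is handed in when it is done.

```bash
ls; mkdir -p pics; python3 - <<'E'
from station import env, effector, solver, viewer, workorder, search_frame, tip_of
import cv2, numpy as np
for c in ("scene","top"):
    p,d=viewer.read_camera(c); cv2.imwrite(f"pics/{c}0.png",p[:,:,::-1])
    for n in ("cover_ridge","valve_box"):
        print(c,n,[(r['score'],np.round(r['at'],4)) for r in tip_of(c,n)][:2])
    for n in ("cover_ridge","pump_bottle","carton","tape_roll"):
        print(c,'S',n,[(r['score'],np.round(r['at'],4)) for r in search_frame(c,n)][:2])
s=env.sense();print(s['t'],s['ee_pos'],s['tcp_rot'],s['gripper_width'])
i=viewer.camera_info("top");print(i)
E
```

```text
pics
scene cover_ridge [(0.91, array([0.546 , 0.0216, 0.0891]))]
scene valve_box [(0.73, array([ 5.488e-01,  2.770e-02, -3.000e-04])), (0.38, array([0.5491, 0.0235, 0.0874]))]
scene S cover_ridge [(0.71, array([0.574 , 0.0185, 0.0665]))]
scene S pump_bottle [(0.72, array([0.6105, 0.2404, 0.0807]))]
scene S carton [(0.93, array([ 0.5895, -0.2266,  0.0802]))]
scene S tape_roll [(0.64, array([ 0.7475, -0.1944,  0.0477]))]
top cover_ridge [(0.58, array([0.5498, 0.0248, 0.0863]))]
top valve_box [(0.7, array([ 5.513e-01,  2.610e-02, -3.000e-04])), (0.65, array([0.5503, 0.0247, 0.089 ]))]
top S cover_ridge [(0.57, array([0.5659, 0.0333, 0.0663])), (0.33, array([ 0.7446, -0.1952,  0.0493]))]
top S pump_bottle [(0.58, array([0.5934, 0.2439, 0.0877]))]
top S carton [(0.81, array([ 0.564 , -0.221 ,  0.0859]))]
top S tape_roll [(0.9, array([ 0.7438, -0.1917,  0.0511]))]
0.7 [ 0.23367046 -0.60658793  0.21462281] [[-9.33158913e-01  6.87855859e-06  3.59464106e-01]
 [-3.59464104e-01 -1.25311335e-04 -9.33158905e-01]
 [ 3.86261390e-05 -9.99999992e-01  1.19407984e-04]] 0.09210852375941883
{'intrinsics': array([[579.24490399,   0.        , 307.95371442],
       [  0.        , 579.24490399, 241.52930738],
       [  0.        ,   0.        ,   1.        ]]), 'eye': array([0.3160982 , 0.04741146, 1.31867622]), 'rotation': array([[-0.04093542,  0.9729979 , -0.22715498],
       [-0.99915979, -0.03940816,  0.01125648],
       [ 0.00200077,  0.22742491,  0.97379357]])}
```

```bash
cat > h.py <<'E'
from station import env, effector, solver, viewer, workorder, search_frame, tip_of
import cv2, numpy as np
def cloud(c):
    p,d=viewer.read_camera(c); i=viewer.camera_info(c); K=i['intrinsics']
    v,u=np.mgrid[:480,:640]
    P=np.stack([(u-K[0,2])/K[0,0]*d,-(v-K[1,2])/K[1,1]*d,-d],-1)@i['rotation'].T+i['eye']
    P[d==0]=np.nan
    return p,P
def pix(c,X):
    i=viewer.camera_info(c);K=i['intrinsics'];q=(np.asarray(X)-i['eye'])@i['rotation']
    return K[0,0]*q[0]/-q[2]+K[0,2], K[1,1]*q[1]/q[2]+K[1,2]
def tool(zdir):  # tool pointing down, jaws opening along zdir (xy)
    z=np.array([zdir[0],zdir[1],0]);z/=np.linalg.norm(z);y=np.array([0,0,-1.])
    return np.stack([np.cross(y,z),y,z],1)
E
python3 - <<'E'
from h import *
for c in ("top","scene"):
    p,P=cloud(c)
    near=(abs(P[...,0]-.6)<.2)&(abs(P[...,1]-.025)<.19)
    for lo,hi in ((.082,.094),(.06,.073)):
        m=(near&(P[...,2]>lo)&(P[...,2]<hi)).astype(np.uint8)
        n,l,s,ce=cv2.connectedComponentsWithStats(m)
        for k in range(1,n):
            if s[k,4]>80:
                Q=P[l==k]; print(c,lo,s[k,4],Q.mean(0).round(4),np.median(Q[:,2]).round(4),cv2.minAreaRect(Q[:,:2].astype(np.float32)*1000))
E
```

```text
top 0.082 307 [0.5452 0.0219 0.0877] 0.0878 ((545.3511352539062, 22.613136291503906), (12.850172996520996, 119.51968383789062), 8.828317642211914)
top 0.06 9119 [0.5693 0.0267 0.0661] 0.0661 ((617.21142578125, 33.77069091796875), (289.7693176269531, 304.8937683105469), 9.162759780883789)
top 0.06 130 [0.7543 0.0649 0.0625] 0.062 ((753.8814086914062, 63.60101318359375), (10.511788368225098, 115.57780456542969), 9.208823204040527)
scene 0.082 478 [0.5499 0.0223 0.0879] 0.0884 ((548.468017578125, 23.37527084350586), (14.753097534179688, 120.04712677001953), 9.731902122497559)
scene 0.06 12732 [0.5923 0.0258 0.0665] 0.0668 ((620.4627075195312, 35.23028564453125), (290.4480895996094, 304.8057556152344), 8.971043586730957)
```

View pics/top0.png

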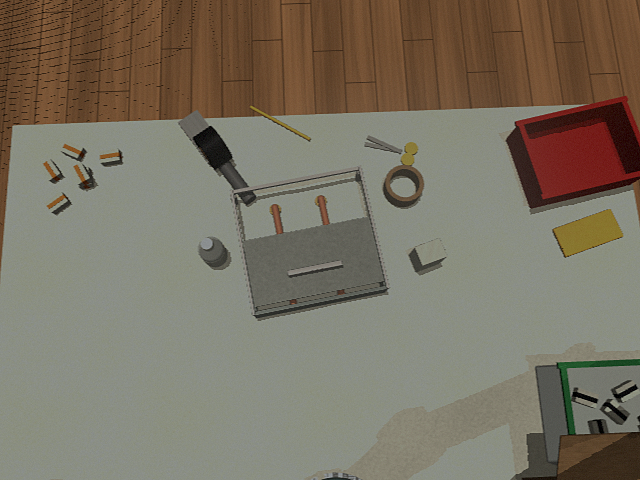

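View pics/scene0.png

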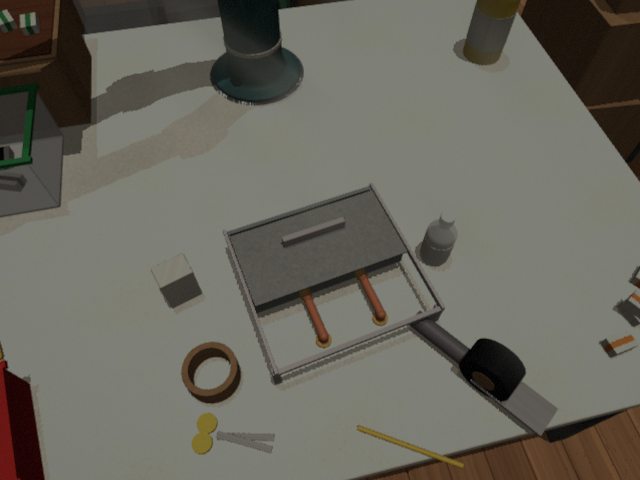

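```bash
cat >> h.py <<'E'
yaw=np.deg2rad(9.1); O=np.array([.550,.0245]); ex=np.array([np.cos(yaw),np.sin(yaw)]); ey=np.array([-ex[1],ex[0]])
def W(x,y,z): return np.r_[O+x*ex+y*ey,z]
def B(p): q=np.asarray(p)[:2]-O; return np.array([q@ex,q@ey])
E
python3 - <<'E'
from h import *
print(B([.547,.0223]))
effector.grasp(10)
env.movel(np.array([.234,-.607,.32]),rate=.3)
R0=None
for sg in (1,-1):
    R=tool(sg*ey); q=solver.inverse_kinematics(W(-.07,0,.2),R); print(sg,q)
    if q is not None and (R0 is None or abs(q[6])<abs(q0[6])): R0,q0=R,q
env.reach(W(-.07,0,.2),R0)
env.movel(W(-.07,0,.075),rate=.15)
print(env.sense()['wrist_force'],env.sense()['gripper_width'])
env.movel(W(-.03,0,.075),rate=.06); print(env.sense()['wrist_force'])
env.movel(W(.080,0,.075),rate=.06); print(env.sense()['wrist_force'])
x=.080
while x<.112:
    x+=.003; env.movel(W(x,0,.075),rate=.03); f=env.sense()['wrist_force'];print(round(x,3),f.round(1))
    if -f[:2]@ex>9: break
print(env.sense()['t'],B(env.sense()['ee_pos']))
E
```

```text
[-0.00331019 -0.00169784]
1 [ 0.68889202  0.34993044 -0.92809531  1.97557398  0.33728194  0.97783048
  1.32714295]
-1 [ 0.44591159  0.26813905 -0.62312495  1.98784293  0.19220644  0.94308751
 -1.68584174]
[-0.05467882  0.06847495  0.10611749] 0.0007553248463350571
[-0.12127781 -0.33326905 -0.03226183]
[-2.28490438 -1.86571233 -0.41325936]
0.083 [-0.8 -0.9 -0.5]
0.086 [-0.3 -0.6 -0.7]
0.089 [-0.5 -1.1 -0.5]
0.092 [-1.8 -0.1 -0.5]
0.095 [-6.1 -2.3  4.3]
0.098 [-14.1  -4.1   9.7]
10.3333 [0.09369649 0.00015752]
```

```bash
python3 - <<'E'
from h import *
env.movel(W(.07,0,.075),rate=.1)
env.movel(W(.05,0,.25),rate=.25)
env.movel(W(-.15,0,.30),rate=.3)
for c in ("top","scene"):
    p,P=cloud(c); 
    u,v=map(int,pix(c,W(.03,0,.05))); s=p[max(v-80,0):v+80,u-100:u+100,::-1]
    cv2.imwrite(f"pics/{c}1.png",cv2.resize(s,None,fx=4,fy=4,interpolation=cv2.INTER_CUBIC)[:600])
    for n in ("cover_ridge","disc_end","disc_pivot","plain_end","plain_pivot"):
        print(c,n,[(r['score'],B(r['at']).round(4),r['at'][2]) for r in tip_of(c,n)][:2])
    near=(abs(P[...,0]-.6)<.2)&(abs(P[...,1]-.025)<.19)
    m=near&(P[...,2]>.082)&(P[...,2]<.094); Q=P[m]; print(m.sum(), B(np.median(Q,0)))
    b=(P[...,:2]-O)@np.stack([ex,ey],1)
    m=((b[...,0]>-.065)&(b[...,0]<.053)&(abs(b[...,1])<.138)&(P[...,2]>.038)&(P[...,2]<.056)).astype(np.uint8)
    n,l,s,ce=cv2.connectedComponentsWithStats(m)
    for k in range(1,n):
        if s[k,4]>15: print(c,s[k,4],b[l==k].mean(0).round(4),b[l==k].min(0).round(4),b[l==k].max(0).round(4))
print(env.sense()['t'])
E
```

```text
top cover_ridge [(0.67, array([0.1094, 0.0006]), 0.0881)]
top disc_end [(0.79, array([-0.0269,  0.0522]), 0.0521)]
top disc_pivot [(0.89, array([0.0359, 0.058 ]), 0.0513)]
top plain_end [(0.45, array([-0.0286, -0.0547]), 0.0496)]
top plain_pivot [(0.75, array([ 0.0304, -0.0504]), 0.0499)]
306 [0.1070311  0.00033926]
top 164 [ 0.0175 -0.0515] [-0.01   -0.0624] [ 0.0427 -0.039 ]
top 349 [-0.0072  0.0551] [-0.0451  0.0368] [0.0428 0.0702]
scene cover_ridge [(0.82, array([ 0.1084, -0.0011]), 0.0881)]
scene disc_end []
scene disc_pivot [(0.74, array([0.0373, 0.0632]), 0.0484)]
scene plain_end [(0.82, array([-0.0287, -0.0502]), 0.053), (0.53, array([0.086 , 0.2155]), -0.002)]
scene plain_pivot [(0.81, array([ 0.0323, -0.0525]), 0.0482)]
527 [ 0.11185101 -0.00313733]
scene 448 [-0.0028  0.0545] [-0.0416  0.0365] [0.0459 0.0699]
scene 321 [ 0.0081 -0.0519] [-0.0362 -0.0606] [ 0.0457 -0.0413]
13.0833
```

View pics/top1.png

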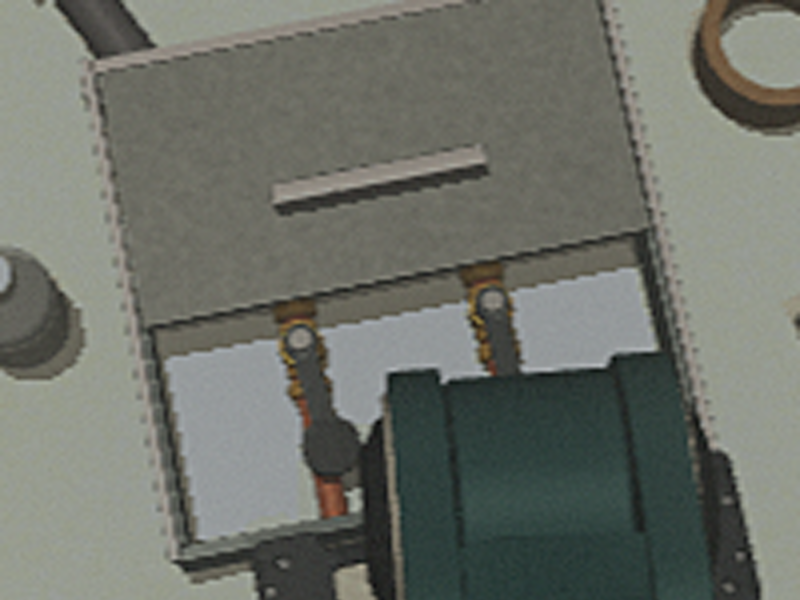

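View pics/scene1.png

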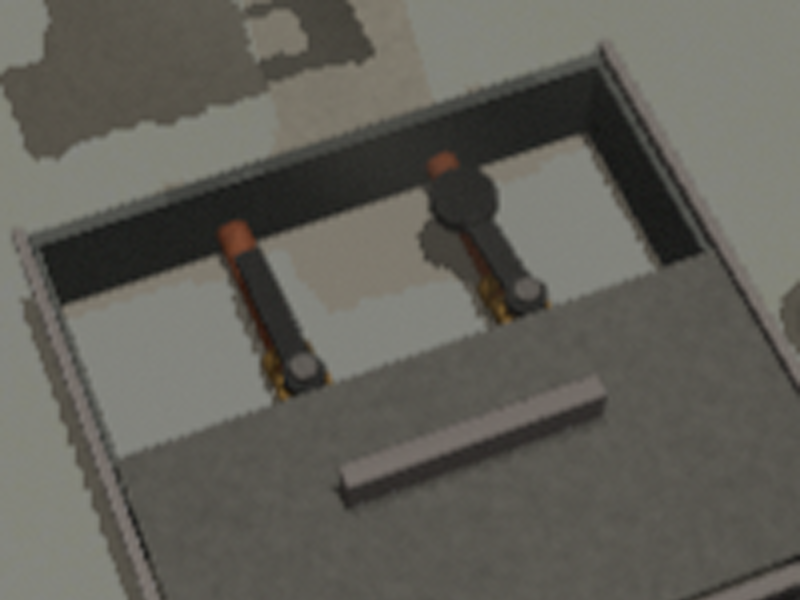

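```bash
python3 - <<'E'
from h import *
def pose(th,off,z,sg,r=.058):
    d=np.array([-np.cos(th),-np.sin(th)]); n=np.array([np.sin(th),-np.cos(th)])
    b=np.array([.035,.060])+r*d-off*n
    return W(b[0],b[1],z), tool(sg*(d[0]*ex+d[1]*ey))
best=None
for sg in (1,-1):
    qs=[solver.inverse_kinematics(*pose(t,.027,.038,sg)) for t in (0,.5,1,1.57)]
    print(sg,[None if q is None else round(float(q[6]),2) for q in qs])
    if all(q is not None for q in qs):
        m=max(abs(q[6]) for q in qs)
        if best is None or m<best[0]: best=(m,sg)
sg=best[1]; print(best)
p,R=pose(0,.044,.2,sg); env.reach(p,R)
env.movel(pose(0,.044,.038,sg)[0],rate=.15); f=env.sense()['wrist_force'];print(f.round(1))
assert f[2]<8
env.movel(pose(0,.027,.038,sg)[0],rate=.06)
for t in np.arange(.1,1.51,.1):
    env.movel(*pose(t,.027,.038,sg),rate=.08); f=env.sense()['wrist_force']; print(round(t,1),f.round(1))
    if np.linalg.norm(f)>25: break
else:
    off=.027
    env.movel(*pose(1.571,off,.038,sg),rate=.05); print(env.sense()['wrist_force'].round(1))
    while off>.012:
        off-=.0015; env.movel(*pose(1.571,off,.038,sg),rate=.03); f=env.sense()['wrist_force']; print(round(off,4),f.round(1))
        if -f[:2]@ex>9: break
print(env.sense()['t'],B(env.sense()['ee_pos']))
E
```

```text
1 [2.29, 2.86, -1.11, -0.53]
-1 [-0.54, -0.03, 0.49, 0.94]
(np.float64(0.9436273283904953), -1)
[-0.5 -0.4  0.3]
0.1 [-0.2  0.  -0.4]
0.2 [-0.2  0.1 -0.7]
0.3 [ 0.4  0.4 -0.8]
0.4 [ 0.3  0.4 -0.5]
0.5 [-0.9  0.2 -0.4]
0.6 [-0.4  0.4 -0.2]
0.7 [ 0.3 -0.   0.4]
0.8 [0.2 0.1 0.5]
0.9 [-0.4  0.5  0.3]
1.0 [0.2 1.3 0.1]
1.1 [ 0.5  1.2 -0.4]
1.2 [ 0.   1.  -0.2]
1.3 [ 0.6 -0.5  0.3]
1.4 [-0.6 -0.1  0.1]
1.5 [0.1 0.4 0.9]
[-1.9 -0.5  1.1]
0.0255 [-5.4 -0.   3.7]
0.024 [-9.4 -1.7  6.5]
21.0917 [0.00801153 0.00221838]
```

Stop felt where expected. Back off, retreat and check.

```bash
python3 - <<'E'
from h import *
p=env.sense()['ee_pos']; 
q=p.copy(); q[:2]-=.02*ex; env.movel(q,rate=.08)
q[2]=.25; env.movel(q,rate=.2)
q=W(-.2,-.0,.3); env.movel(q,rate=.3); env.pause(.3)
for c in ("scene","top"):
    pc,P=cloud(c)
    u,v=map(int,pix(c,W(.03,0,.05))); s=pc[max(v-75,0):v+75,u-100:u+100,::-1]
    cv2.imwrite(f"pics/{c}2.png",cv2.resize(s,None,fx=4,fy=4,interpolation=cv2.INTER_CUBIC))
    for n in ("cover_ridge","disc_end","disc_pivot","plain_end"):
        print(c,n,[(r['score'],B(r['at']).round(4),r['at'][2]) for r in tip_of(c,n)][:2])
    for n in ("pump_bottle","carton","tape_roll"):
        print(c,'S',n,[(r['score'],np.round(r['at'],4)) for r in search_frame(c,n)][:1])
print(env.sense()['t'],env.sense()['wrist_force'])
E
```

```text
scene cover_ridge [(0.92, array([ 0.1106, -0.0006]), 0.0892)]
scene disc_end [(0.69, array([ 0.0369, -0.0043]), 0.0481), (0.41, array([-0.0178, -0.2556]), -0.0023)]
scene disc_pivot [(0.64, array([0.0355, 0.0633]), 0.051)]
scene plain_end [(0.57, array([-0.0302, -0.053 ]), 0.0535)]
scene S pump_bottle [(0.91, array([0.6128, 0.2406, 0.0816]))]
scene S carton [(0.5, array([0.5811, 0.0455, 0.0489]))]
scene S tape_roll [(0.87, array([ 0.7508, -0.194 ,  0.0486]))]
top cover_ridge [(0.7, array([0.1118, 0.0008]), 0.0885)]
top disc_end [(0.92, array([ 0.0339, -0.0032]), 0.0523), (0.21, array([-0.0274, -0.0554]), 0.0508)]
top disc_pivot [(0.72, array([ 0.0332, -0.0023]), 0.0519), (0.59, array([0.036 , 0.0589]), 0.0514)]
top plain_end [(0.74, array([-0.0268, -0.054 ]), 0.049)]
top S pump_bottle [(0.93, array([0.5894, 0.2461, 0.089 ]))]
top S carton [(0.95, array([ 0.5676, -0.2223,  0.0825]))]
top S tape_roll [(0.6, array([ 0.7436, -0.1941,  0.0499]))]
27.25 [-0.50612592  0.18075471 -0.11100406]
```

View pics/scene2.png

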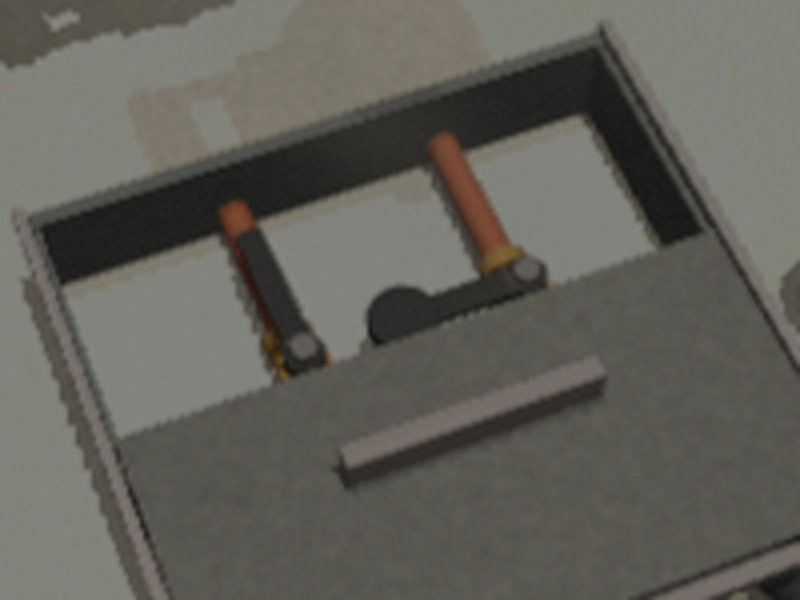

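The disc lever (disc at about 400,315, pivot at 525,270) lies parallel to the cover's edge, square across its pipe. The cover is still fully back and the plain lever has not moved.

```bash
python3 -c "
from h import *
workorder.finish_job()"
```

```text
the job is handed in; nothing more can be done
```

The cover is slid fully back and the disc-ended lever is turned to its stop, square across its pipe. I handed the job in at about 27 s of the 45 s allowed.

- **Cover:** I pushed the ridge with shut fingers until the stop was felt, at about 15 N. The last check put the ridge at x of about 110 to 112 mm of the box, which is an opening of about 130 mm. It still looked seated in its track.
- **Disc lever:** I pushed the disc round to the stop, about 9 N at the end. The disc end was found at about (35, -4) mm, straight to -y of its pivot at (35, 60) mm.
- **Plain lever and loose things:** The plain lever's end, the bottle and the tape roll stayed within about 4 mm of their earlier readings. The top camera showed the carton within 4 mm.
- **Robot:** It was clear of everything, with a wrist force of about 0.5 N.

Two network readings disagreed, and I took both as false:
- One carton report from the scene camera (score 0.5) fell inside the box, where there is no carton.
- The top camera's best disc pivot report fell on the disc itself. Its second report was right.

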